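# Lock the party menu easel's leg at its length mark, and keep holding it

### The arm

A 6-joint arm with a two-finger parallel gripper is mounted at the origin on the work surface. World frame = base frame: x ahead of the robot, y to its left, z up, the work surface at z = 0. Lengths are in m, angles in rad, forces in N, time in s.
With the tool pointing down it reaches from about 0.375 to 0.9 m from the base axis. Payload 3.1 kg.
Tool frame: the origin (TCP) lies at the very end of the fingers, on their centre line; the grasp point (between the pads) lies 19 mm behind it; z points along the fingers, y is the line along which they close (so a half turn about z gives the same grasp; the last joint's range is limited). The gripper opens to 85 mm and grips with 20 to 120 N. Pads are 22 mm wide; open, the fingers measure 114 mm over their backs; the gripper's body (76 mm by 85 mm) begins 54 mm behind the grasp point. The pads swing forward as they close: fully open they stand 13 mm farther back than shut.
Start: joints at [0.927, 0.527, 1.433, -0, 1.181, -0.178], TCP at [0.28, 0.559, 0.231] pointing down, gripper open.
Joint ranges: [-3.08, 3.08], [-0.75, 2.2], [0.22, 2.44], [-1.43, 4.57], [0, 2.65], [-2.85, 2.85]. Speed limits (rad/s): [2.79, 2.79, 3.14, 3.14, 3.14, 3.14].

### API

Orientations are given as a 3x3 rotation matrix whose columns are the frame's x, y, z axes.
In Python, from workcell import get_state, capture, sign_off gives the robot as it stands.
- The arm moves only by the shell command python3 -m inch 'ROWS' [OPENING] [FORCE]. ROWS is JSON, a list of rows, each a list of 4 numbers: the shift along the tool's x, y, z in cm, then the turn about the tool's z in degrees. In form: [[tx, ty, tz, roll], ...]. A call has 1 to 20 rows; each row shifts and turns the commanded pose from where the row before left it, along the tool's axes as they then stand; what a row does not reach is not made up. A row lasts 1/8 s, in which the tool goes at most 62.5 mm and 10.7 degrees, less where a joint would pass 70% of its speed; a pose out of reach is approached as far as the arm can. A call is refused whole if a number of a shift passes 6.25 or a number of a turn 10.7, either way. A call with a gripper value outside its range is refused whole. OPENING is the finger opening in cm, from 0 to 8.54, set as the call begins (- or left out, the last holds). The fingers move at their own pace and stop on an object; FORCE is the grip in N (left out, the last holds). Time passes only in rows, so rows that do not move let the fingers close. It gives the time, the measured TCP pose, the force, the opening and the grip force at its end, in the units of the state.
- get_state(): the state, without advancing time (a new reading comes with each control period).
- capture(name): name is "scene" or "top" or "wrist"; returns a dict with "img" (420x560x3 uint8, red, green, blue), "fx", "fy", "cx", "cy" (pixels), "k1" (the pictures are not rectified: a ray, as slopes to the right and down, at radius r is drawn at 1 + k1 r^2 times it, then the intrinsics apply), "extrinsics" (4x4, takes a point from camera to world coordinates). Camera axes: x right, y down, z forward; pixel columns grow to the right and rows downward; lengths in m; the calibration is good to about 2 mm. A picture is of the moment at which its call begins. There is no depth.
- sign_off(): hands the job in; it is judged then, once.
The state is a dict: "time_s": time; "joint_pos": joint angles; "joint_vel": joint speeds; "tau": joint torques, N m; "tool_pos": TCP position; "ee_rot": TCP orientation; "contact_force": force on the tool from outside, world axes, zero at the start; "moment": the same for the moment, N m; "opening": opening from 0.0 (shut) to 1.0 (fully open); "grip_force": force on a finger pad.
Only numpy, scipy, OpenCV 4.12 (cv2) and the standard library are available. Lean on these libraries where they do the work, as an engineer would, in place of code of your own. Each camera call takes 0.05 s, during which the arm holds its last target. There are 200 camera calls.

### The job

The party menu easel lies face down on the counter with its sprung telescopic leg pulled in. With your fingers over the blue foot bar, out towards its long end beyond the red cam lever, draw the leg out until the white line on the bar is level with the yellow pointer; then, holding it there, slide your hand along the bar towards the tube so that it pushes the red lever fully shut. Finish while still holding the leg at the pointer (its spring still pulls, and I will put in the lock pin), and leave the pointer and the other things on the counter where they are.

Things in the scene. Friction and masses are not known exactly. Their poses are not given: they have to be found in the camera images.
- stand: folded menu easel, heavy, fixed. Origin on the counter under the mouth of its tube; x = direction in which the leg slides out; y = side to which the red lever opens; z up. Wooden board with orange border, 16 mm thick, x -300 to 0, y -120 to 120 mm. Beyond x = 0 only the leg, the lever and the scale rail (y -128 to -104) stand over the bare counter
- tube_mouth (a point): mouth of the aluminium tube (28 mm wide, along y = 0 of the easel, top at z 40 mm): easel x 0, y 0, z 25 mm. The black clamp collar behind it spans x -36 to 0, y -18 to 60 mm, top at z 42 mm
- leg: sprung telescopic leg: steel bar 16 mm wide along y = 0 with a blue T-shaped foot bar across its end. Axes as the easel's; origin at the easel's when fully in, as at the start; slides along x up to 85 mm. A spring pulls it in with about 4.5 to 6 N at all times, also after the lever is shut: it must be held out
- foot_bar (a point): point on the blue foot bar, on its top, out on its long side: leg frame x 45, y 117, z 38 mm. The bar is straight, 14 mm thick (leg frame x 38 to 52), y -90 to 140, z 8 to 38 mm. Fingers put down on both sides of it, or hooked behind it (between bar and board), draw it out and can slide along it; no tight grip is needed
- leg_index (a point): white line at the short end of the foot bar, top edge, middle of its thickness: leg frame x 45, y -90, z 38 mm. Axes as the easel's
- mark (a point): tip of the yellow pointer on the scale rail, 38 mm above the counter, beside the short end of the foot bar. It shows the length wanted, 20 to 62 mm of leg travel: right when leg_index and mark have the same x in the easel's frame. Axes as the easel's. The pointer slides on its rail if knocked
- lever (a joint): angle of the red cam lever, rad: 0 = fully shut (a stop; its inner half then lies along the easel's x), 0.38 to 0.45 at the start, limit 0.50; grows as it swings to the easel's +y. It turns about an upright pin at easel x -10, y 45 mm, stays where it is left, and takes about 0.2 N m to turn (2 to 3 N at 80 mm from the pin)
- lever_knee (a point): bend of the red lever, 70 mm from its pin, mid height. The lever is a bar 14 mm wide at z 43 to 57 mm (pin end up to z 62): straight to the bend, then turned 0.45 rad towards the tube's side (clockwise from above) for 75 mm more. It swings just above the foot bar (top at 38), so a finger standing beside the bar reaches both
- lever_tip (a point): free end of the red lever, middle of its width and height, 75 mm beyond the bend. When shut the tip lies at easel x 128, y 12 mm, the bend at x 60, y 45 mm; the lever's +y face is what the hand pushes
- jar: small white jar candle with two toy eyes, 60 mm diameter, 72 mm tall, standing on the easel board beside the tube; bystander; origin: centre of its underside
- cups_black: stack of black paper cups with an orange band, 77 mm diameter, about 130 mm tall; bystander; origin: centre of its underside
- cups_white: stack of white paper cups with an orange band, 77 mm diameter, about 120 mm tall; bystander; origin: centre of its underside
- jug_yellow: lidded jug of yellow juice, 126 mm diameter, 218 mm tall, with a side handle; bystander; origin: centre of its underside
- jug_orange: lidded jug of orange juice, 126 mm diameter, 218 mm tall, with a side handle; bystander; origin: centre of its underside
- orange: an orange fruit, 74 mm diameter; bystander; origin: centre of its underside

How it is judged:
By the outcome, as a careful person would: the job done as asked, in the order asked, and still so for the second after the job is handed in, while the arm keeps its last pose, push and grip.
It also fails if it takes over 40 s, if anything falls off the work surface, if the arm or the gripper's body presses on something with over 40 N, if the wrist force passes 120 N, or if a joint passes its speed limit or range.

## Working session

There is one attempt and no reset: what is moved stays moved. The work goes in short steps, Python scripts to look and compute and a shell command to move; the robot and the scene stay as the last step left them, time stands still between calls to the robot, and variables do not carry over. Pictures are saved under pics/ and viewed, at most 10 in all, crops included, and the job is handed in when it is done.

```bash
mkdir -p pics; cat > h.py <<'E'
import numpy as np, cv2
from workcell import get_state, capture, sign_off
def shot(n,f=None):
    c=capture(n)
    if f: cv2.imwrite(f'pics/{f}.png',c['img'][:,:,::-1])
    return c
def ray(c,u,v):
    K=np.array([[c['fx'],0,c['cx']],[0,c['fy'],c['cy']],[0,0,1.]])
    p=cv2.undistortPoints(np.array([[[u,v]]],float),K,np.array([c['k1'],0,0,0.]))[0,0]
    E=np.array(c['extrinsics']); return E[:3,3],E[:3,:3]@np.array([p[0],p[1],1])
def onz(c,u,v,z):
    o,d=ray(c,u,v); return o+d*(z-o[2])/d[2]
def proj(c,P):
    E=np.array(c['extrinsics']); q=E[:3,:3].T@(np.array(P)-E[:3,3]); x,y=q[:2]/q[2]; s=1+c['k1']*(x*x+y*y)
    return c['fx']*x*s+c['cx'],c['fy']*y*s+c['cy']
E
python3 - <<'E'
from h import *
a=shot('top','top1');b=shot('scene','scene1')
for c in(a,b): print(np.round(c['extrinsics'],3),c['fx'],c['k1'])
s=get_state();print(s['tool_pos'],np.round(s['ee_rot'],3),s['opening'],s['time_s'])
E
```

```text
[[-8.20e-02 -9.76e-01  2.04e-01  2.19e-01]
 [-9.97e-01  8.00e-02 -1.80e-02 -1.04e-01]
 [ 1.00e-03 -2.05e-01 -9.79e-01  1.41e+00]
 [ 0.00e+00  0.00e+00  0.00e+00  1.00e+00]] 468.72096818161356 -0.0857754416981433
[[ 0.326  0.595 -0.735  1.524]
 [ 0.945 -0.215  0.245 -0.45 ]
 [-0.013 -0.775 -0.632  0.941]
 [ 0.     0.     0.     1.   ]] 506.67422368019834 -0.00757790722340558
[0.27973739 0.55816158 0.2304139 ] [[-0.894  0.448 -0.001]
 [ 0.448  0.894 -0.002]
 [ 0.    -0.002 -1.   ]] 1.0020295295451316 0.1
```

View pics/top1.png

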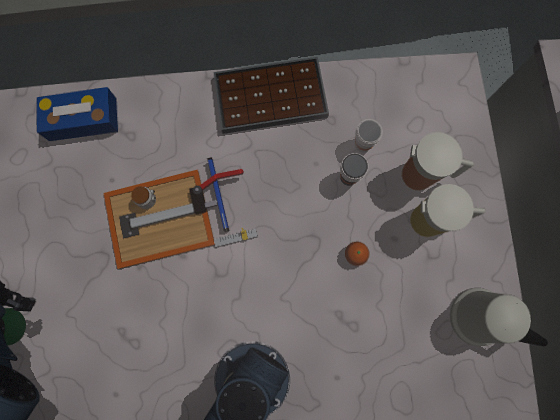

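View pics/scene1.png

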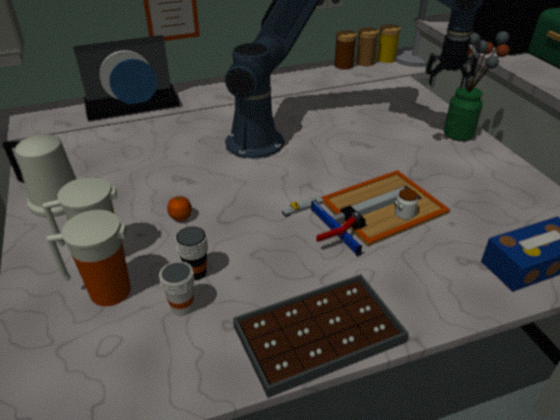

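The top picture shows the board at px (105–215, 170–268), the foot bar from (210,158) to (228,230), the lever tip at (242,172) and the pointer at (244,236). The scene view agrees: the jar is on the board and the path on the long side of the bar is clear.

```bash
python3 - <<'E'
from h import *
c=shot('top');im=c['img'];hsv=cv2.cvtColor(im,cv2.COLOR_RGB2HSV)
roi=np.zeros(im.shape[:2],np.uint8);roi[140:280,95:270]=255
def big(m):
    cs,_=cv2.findContours(m,cv2.RETR_EXTERNAL,cv2.CHAIN_APPROX_NONE);return max(cs,key=cv2.contourArea)
org=cv2.inRange(hsv,(5,150,100),(20,255,255))&roi
bl=cv2.inRange(hsv,(100,120,50),(130,255,255))&roi
rd=(cv2.inRange(hsv,(0,150,80),(4,255,255))|cv2.inRange(hsv,(172,150,80),(180,255,255)))&roi
ye=cv2.inRange(hsv,(21,150,110),(35,255,255))&roi
P=cv2.boxPoints(cv2.minAreaRect(big(org)))
W=np.array([onz(c,*p,.016) for p in P]);print(P,W.round(3),[np.linalg.norm(W[i]-W[i-1]).round(3) for i in range(4)])
# easel frame
ctr=W.mean(0)
e=[W[(i+1)%4]-W[i] for i in range(4)]
L=sorted(e,key=np.linalg.norm)[-2:]
x=max(L,key=lambda v:-v[1]);x[2]=0;x/=np.linalg.norm(x);y=np.cross([0,0,1],x);O=ctr+.15*x;O[2]=0
print('O',O,'x',x)
for n,m,z in(('blue',bl,.038),('red',rd,.05),('yel',ye,.038)):
    q=big(m);B=cv2.boxPoints(cv2.minAreaRect(q))
    for p in B:
        w=onz(c,*p,z);print(n,p.round(1),w.round(3),((w-O)@x).round(3),((w-O)@y).round(3))
R=np.array(get_state()['ee_rot']);cw=None
w=shot('wrist');E=np.array(w['extrinsics']);t=get_state()
print('cam in tool',np.round(np.array(t['ee_rot']).T@(E[:3,3]-t['tool_pos']),3),np.round(np.array(t['ee_rot']).T@E[:3,:3],2),w['fx'])
for n,p in(('footpt',(.045,.117,.038)),('idx',(.045,-.09,.038))):
  print(n,(O+p[0]*x+p[1]*y).round(3))
E
```

```text
[[ 98.47058 193.88235]
 [197.05884 169.23529]
 [215.64706 243.58823]
 [117.05881 268.2353 ]] [[0.582 0.433 0.016]
 [0.635 0.123 0.016]
 [0.4   0.078 0.016]
 [0.349 0.377 0.016]] [np.float64(0.24), np.float64(0.314), np.float64(0.239), np.float64(0.304)]
O [0.51706289 0.1047032  0.        ] x [ 0.1683638  -0.98572493  0.        ]
blue [212.5 181.8] [0.585 0.074 0.038] 0.041 0.062
blue [216.9 180.8] [0.587 0.061 0.038] 0.055 0.062
blue [227.7 226.8] [0.444 0.036 0.038] 0.055 -0.083
blue [223.3 227.9] [0.442 0.049 0.038] 0.042 -0.083
red [198.3 180.8] [0.589 0.115 0.05 ] 0.002 0.073
red [239.6 164. ] [ 0.631 -0.012  0.05 ] 0.134 0.092
red [242.8 171.9] [ 0.605 -0.02   0.05 ] 0.138 0.066
red [201.5 188.6] [0.564 0.107 0.05 ] 0.006 0.047
yel [239.9 228.5] [0.436 0.001 0.038] 0.089 -0.097
yel [244.4 227.4] [ 0.439 -0.013  0.038] 0.103 -0.097
yel [247. 238.] [ 0.406 -0.018  0.038] 0.103 -0.13
yel [242.5 239.1] [ 0.404 -0.005  0.038] 0.089 -0.13
cam in tool [ 0.074  0.    -0.142] [[ 0.   -0.96 -0.29]
 [ 1.    0.    0.  ]
 [ 0.   -0.29  0.96]] 325.7635802173717
footpt [0.64 0.08 0.  ]
idx [0.436 0.045 0.   ]
```

```bash
python3 -m inch '[[0,0,0,-9.1],[0,0,0,-9.1],[0,0,0,-9.1],[0,0,0,-9.1],[-2.3,-5.3,0,0],[-2.3,-5.3,0,0],[-2.3,-5.3,0,0],[-2.3,-5.3,0,0],[-2.3,-5.3,0,0],[-2.3,-5.3,0,0],[-2.3,-5.3,0,0],[-2.3,-5.3,0,0],[-2.3,-5.3,0,0],[-2.3,-5.3,0,0],[0,0,0,0],[0,0,0,0]]' 8.5 20; python3 -c "
from h import *
shot('wrist','w1');s=get_state();print(s['tool_pos'],np.round(s['ee_rot'],3),s['opening'],s['time_s'],s['joint_pos'])"
```

```text
time_s: 2.2
tool_pos: [0.596, 0.0754, 0.2308]
ee_rot: [[-0.986, -0.169, -0.002], [-0.169, 0.986, 0.001], [0.002, 0.001, -1.0]]
contact_force: [-0.7, 0.3, -0.5]
opening: 0.996
grip_force: 0.0
[0.59570242 0.07613885 0.23094289] [[-0.985 -0.17  -0.002]
 [-0.17   0.985  0.001]
 [ 0.002  0.001 -1.   ]] 0.9937881559947944 2.25 [-5.89841492e-02  4.95383859e-01  1.49531181e+00  4.53900557e-04
  1.15257266e+00 -1.80091072e+00]
```

View pics/w1.png

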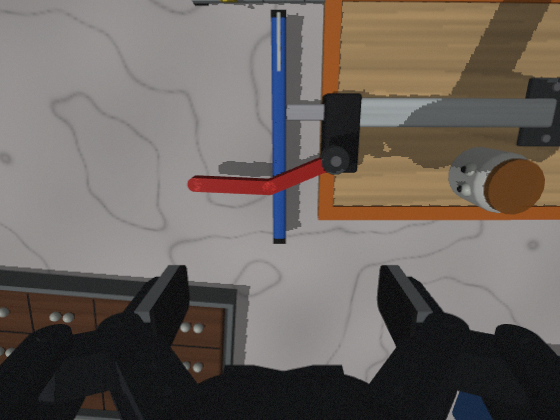

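The wrist view shows the bar from (278,10) to (279,243), the lever knee at (270,187) and its tip at (195,184). The pointer is just cut off at (228,0), so I'll shift towards it.

```bash
python3 -m inch '[[4,0,0,0],[4,0,0,0],[0,0,0,0],[0,0,0,0]]'; python3 - <<'E'
from h import *
c=shot('wrist','w2')
s=get_state();print(s['tool_pos'])
im=c['img'];hsv=cv2.cvtColor(im,cv2.COLOR_RGB2HSV)
bl=cv2.inRange(hsv,(100,130,60),(130,255,255));bl[:,320:]=0;bl[300:]=0
n,l,st,ce=cv2.connectedComponentsWithStats(bl);print(st[1:][st[1:,4]>100])
ye=cv2.inRange(hsv,(22,130,90),(35,255,255));ye[150:]=0;ye[:,320:]=0
n,l,st,ce=cv2.connectedComponentsWithStats(ye);print(st[1:][st[1:,4]>15],ce[1:][st[1:,4]>15])
cr=im[0:180,150:350];cv2.imwrite('pics/w2c.png',cv2.resize(cr,None,fx=3.2,fy=3.2,interpolation=cv2.INTER_CUBIC)[:,:,::-1])
E
```

```text
time_s: 2.75
tool_pos: [0.5183, 0.0629, 0.2319]
ee_rot: [[-0.985, -0.171, 0.002], [-0.171, 0.985, -0.0], [-0.002, -0.0, -1.0]]
contact_force: [0.8, -0.2, -0.7]
opening: 0.997
grip_force: 0.0
[0.51890174 0.06264124 0.23186987]
[[ 272  106   13  139 1514]
 [ 273  261   12   39  397]]
[[223  58  16  35 457]] [[230.50765864  72.59737418]]
```

View pics/w2c.png

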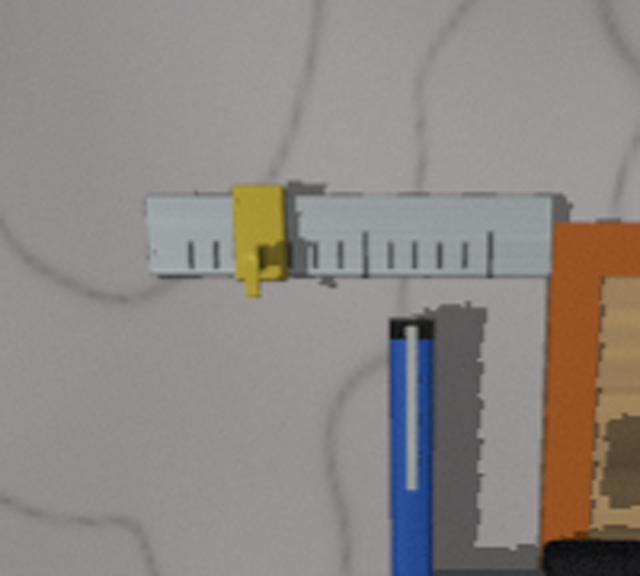

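The pointer tip is at crop (252,296), which is px (228.8,92.5). The white line's end is at crop (411,326), which is px (278.4,101.9). The gap is one to measure at z = 38 mm.

```bash
python3 - <<'E'
from h import *
c=shot('wrist');im=c['img'];hsv=cv2.cvtColor(im,cv2.COLOR_RGB2HSV)
bl=cv2.inRange(hsv,(100,130,60),(130,255,255));bl[:,320:]=0;bl[300:]=0
pts=[]
for v in list(range(165,240,5))+list(range(270,296,5)):
    u=np.flatnonzero(bl[v]); 
    if 8<len(u)<18:pts.append(onz(c,(u[0]+u[-1])/2,v,.038))
pts=np.array(pts);vx,vy,x0,y0=cv2.fitLine(pts[:,:2].astype(np.float32),cv2.DIST_HUBER,0,.001,.001).ravel()
y=np.array([vx,vy,0])*np.sign(vx);x=np.cross(y,[0,0,1]);print('x',x,'y',y)
i=onz(c,278.4,101.4,.038);m=onz(c,228.8,92.5,.038);k=onz(c,322.5,70,.016)
print('idx',i,'mark',m,'d',(m-i)@x,(m-i)@y,'width',np.linalg.norm(onz(c,272.2,160,.038)-onz(c,285,160,.038)))
O=i-.045*x+.09*y;O[2]=0;print('O',O,'corner easel',(k-O)@x,(k-O)@y)
rd=cv2.inRange(hsv,(0,150,60),(5,255,255))|cv2.inRange(hsv,(172,150,60),(180,255,255))
cs,_=cv2.findContours(rd,cv2.RETR_EXTERNAL,cv2.CHAIN_APPROX_NONE);q=max(cs,key=cv2.contourArea)[:,0]
for p in(q[q[:,0].argmin()],q[q[:,0].argmax()],q[q[:,1].argmax()]):
    w=onz(c,*p,.057);print('red',p,(w-O)@x,(w-O)@y)
T=O+.045*x+.117*y;s=get_state();R=np.array(s['ee_rot']);print('foot',T,'tcp',s['tool_pos'],'tool shift cm',R.T@(T-s['tool_pos'])*100)
print('angle err deg of -tool y vs x',np.degrees(np.arcsin(np.cross(-R[:,1],x)[2])))
E
```

```text
x [ 0.17241149 -0.98502499  0.        ] y [0.98502499 0.17241149 0.        ]
idx [0.44048386 0.044458   0.038     ] mark [ 0.4405912  -0.00459546  0.038     ] d 0.048337394322747494 -0.00835164930193202 width 0.013223166967094628
O [0.52137759 0.10430116 0.        ] corner easel 0.0001680356111055024 -0.1209436628400785
red [194 253] 0.1354064245469259 0.06373786017666842
red [322 244] -0.000540350333865847 0.05342259813094678
red [251 263] 0.07500833776849788 0.07548322296813693
foot [0.64438403 0.08014718 0.        ] tcp [0.51909029 0.06245137 0.23173063] tool shift cm [-12.60180261  -0.38667388  23.19811469]
angle err deg of -tool y vs x 0.09423613960810388
```

```bash
python3 -m inch '[[-4,-0.1,0,0],[-4,-0.1,0,0],[-4.4,-0.2,0,0],[0,0,0,0],[0,0,4,0],[0,0,4,0],[0,0,4,0],[0,0,3,0],[0,0,2.5,0],[0,0,2,0],[0,0,1.3,0],[0,0,1,0],[0,0,0,0]]' 4.5 20; python3 -m inch '[[0,0,0,0],[0,0,0,0],[0,0,0,0],[0,0,0,0]]' 2.1 20; python3 - <<'E'
from h import *
c=shot('wrist','w3');O=np.array([.52138,.10430,0]);x=np.array([.17241,-.98502,0]);y=np.array([.98502,.17241,0])
p=np.array(get_state()['tool_pos'])-O;print(p@x,p@y,p[2])
E
```

```text
time_s: 4.47
tool_pos: [0.6405, 0.0789, 0.0129]
ee_rot: [[-0.985, -0.17, -0.001], [-0.17, 0.985, 0.0], [0.001, 0.0, -1.0]]
contact_force: [0.2, 0.7, -0.3]
opening: 0.525
grip_force: 0.0
time_s: 4.97
tool_pos: [0.6409, 0.0789, 0.0136]
ee_rot: [[-0.985, -0.17, 0.0], [-0.17, 0.985, -0.0], [-0.0, -0.0, -1.0]]
contact_force: [-0.9, -0.6, -0.1]
opening: 0.247
grip_force: 0.0
0.04558728139807896 0.11328980074315205 0.01351380086978628
```

View pics/w3.png

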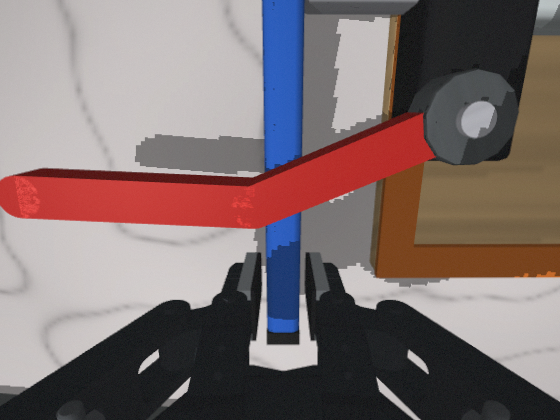

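The fingers straddle the bar at (285,290), clear of the lever. I'll draw it out.

```bash
cat > m.py <<'E'
from h import *
O=np.array([.52138,.10430,0]);x=np.array([.17241,-.98502,0]);y=np.array([.98502,.17241,0])
s=get_state();p=np.array(s['tool_pos'])-O;print('tcp',(p@x).round(4),(p@y).round(4),p[2].round(4),'F',s['contact_force']@x,s['contact_force']@y,s['grip_force'],s['time_s'])
mark=np.array([.44059,-.00460,.038]);M=(mark-O)@x
def bar(c,v0,v1,lo=0,hi=560):
    hsv=cv2.cvtColor(c['img'],cv2.COLOR_RGB2HSV);b=cv2.inRange(hsv,(100,130,60),(130,255,255));r=[]
    for v in range(v0,v1,4):
        u=np.flatnonzero(b[v,lo:hi])+lo
        if len(u)>3 and u[-1]-u[0]<60:
            a=onz(c,u[0]-.5,v,.038);d=onz(c,u[-1]+.5,v,.038);r.append([(a-O)@x,(d-O)@x])
    r=np.median(np.array(r),0) if r else None;return r
c=shot('wrist');print('bar wrist faces x',bar(c,5,160),'want centre',M)
c=shot('top');im=c['img'];hsv=cv2.cvtColor(im,cv2.COLOR_RGB2HSV)
roi=np.zeros(im.shape[:2],np.uint8);roi[205:245,205:275]=255
for n,lo,hi in(('blue',(100,120,50),(130,255,255)),('yel',(21,150,110),(35,255,255))):
    v,u=np.nonzero(cv2.inRange(hsv,lo,hi)&roi);w=np.array([onz(c,a,b,.038)-O for a,b in zip(u,v)]);print(n,len(u),(w@x).mean().round(4),(w@y).mean().round(4))
cv2.imwrite('pics/topc.png',cv2.resize(im[150:260,190:290],None,fx=5,fy=5,interpolation=cv2.INTER_CUBIC)[:,:,::-1])
E
python3 m.py; python3 -m inch '[[0,-0.5,0,0],[0,-0.7,0,0],[0,-0.7,0,0],[0,-0.7,0,0],[0,-0.7,0,0],[0,-0.7,0,0],[0,-0.5,0,0],[0,-0.4,0,0],[0,0,0,0],[0,0,0,0],[0,0,0,0]]'; python3 m.py
```

```text
tcp 0.0456 0.1133 0.0135 F -0.546405524726693 0.23915692545862197 0.0 5.025
bar wrist faces x [0.05203659 0.03875753] want centre 0.0933396741
blue 79 0.0471 -0.0475
yel 34 0.0948 -0.1231
time_s: 6.5
tool_pos: [0.6487, 0.0313, 0.0133]
ee_rot: [[-0.986, -0.169, -0.001], [-0.169, 0.986, 0.001], [0.0, 0.001, -1.0]]
contact_force: [-0.8, 5.0, 1.9]
opening: 0.243
grip_force: 2.5
tcp 0.0938 0.1129 0.0133 F -5.0240976321106405 0.11441177293396171 2.495949938893318 6.5
bar wrist faces x [0.0966638  0.08340875] want centre 0.0933396741
blue 56 0.0913 -0.0536
yel 34 0.0947 -0.1224
```

```bash
python3 -m inch '[[0,-0.2,0,0],[0,-0.15,0,0],[0,0,0,0],[0,0,0,0],[0,0,0,0]]'; python3 m.py
```

```text
time_s: 7.22
tool_pos: [0.6493, 0.0279, 0.0132]
ee_rot: [[-0.986, -0.169, -0.001], [-0.169, 0.986, 0.001], [0.0, 0.001, -1.0]]
contact_force: [-1.4, 4.6, 0.0]
opening: 0.244
grip_force: 2.5
tcp 0.0973 0.1129 0.0132 F -4.803800383519466 -0.6246200522772642 2.5302770733833313 7.225
bar wrist faces x [0.10009582 0.08683855] want centre 0.0933396741
blue 56 0.0947 -0.0545
yel 33 0.0949 -0.1227
```

View pics/topc.png

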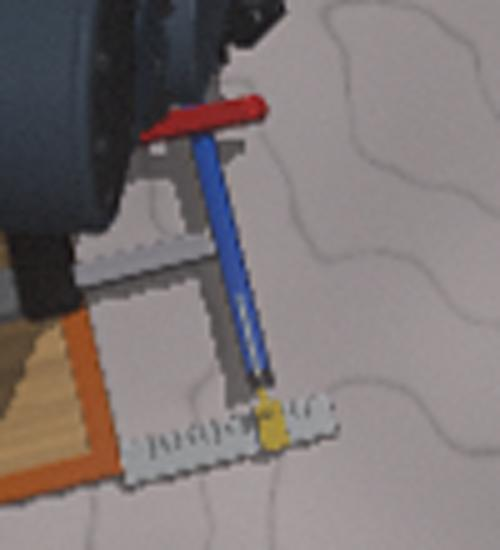

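The crop shows the white line (260,375) meeting the pointer tip (262,392). Next I'll slide along the bar towards the tube.

```bash
python3 -m inch '[[0.4,0,0,0],[0.5,0,0,0],[0.5,0,0,0],[0.5,0,0,0],[0.5,0,0,0],[0.5,0,0,0],[0.5,0,0,0],[0.5,0,0,0],[0.4,0,0,0],[0.3,0,0,0],[0,0,0,0],[0,0,0,0]]'; python3 m.py
```

```text
time_s: 8.82
tool_pos: [0.6077, 0.0194, 0.0143]
ee_rot: [[-0.986, -0.169, 0.007], [-0.169, 0.986, -0.0], [-0.007, -0.001, -1.0]]
contact_force: [5.3, 5.2, 2.0]
opening: 0.249
grip_force: 2.5
tcp 0.0986 0.0704 0.0143 F -4.1587325806294375 6.110972327013442 2.544519826769829 8.825
bar wrist faces x [0.1013287  0.08808039] want centre 0.0933396741
blue 55 0.0961 -0.0541
yel 35 0.0947 -0.1228
```

```bash
python3 -m inch '[[0.3,0.05,0,0],[0.3,0.05,0,0],[0.3,0.05,0,0],[0.2,0,0,0],[0,0,0,0],[0,0,0,0]]'; python3 m.py; python3 -c "
from h import *
shot('wrist','w4')"
```

```text
time_s: 9.68
tool_pos: [0.5967, 0.0188, 0.0143]
ee_rot: [[-0.986, -0.169, 0.007], [-0.169, 0.986, -0.0], [-0.007, -0.002, -1.0]]
contact_force: [3.8, 3.9, 1.6]
opening: 0.242
grip_force: 2.5
tcp 0.0972 0.0594 0.0143 F -3.201199977313365 4.427340406139614 2.54744586556626 9.675
bar wrist faces x [0.10000534 0.08675241] want centre 0.0933396741
blue 56 0.0949 -0.0543
yel 35 0.0947 -0.1228
```

View pics/w4.png

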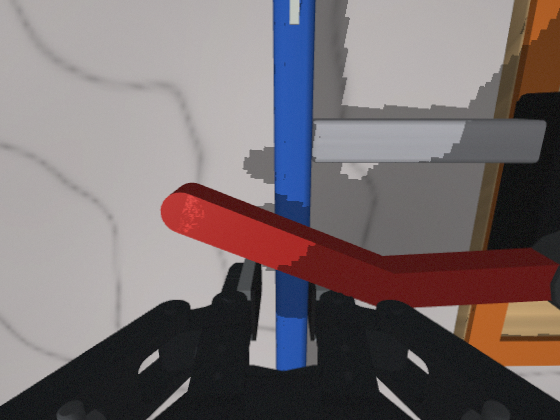

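The lever is nearly shut: the knee at (385,285) is still slightly lower than the pin end at (545,270). I'll push until the stop's force shows.

```bash
cat >> m.py <<'E'
c=shot('wrist');hsv=cv2.cvtColor(c['img'],cv2.COLOR_RGB2HSV)
rd=cv2.inRange(hsv,(0,150,40),(6,255,255))|cv2.inRange(hsv,(172,150,40),(180,255,255))
cs,_=cv2.findContours(rd,cv2.RETR_EXTERNAL,cv2.CHAIN_APPROX_NONE);q=max(cs,key=cv2.contourArea)[:,0].astype(float)
w=np.array([onz(c,*p,.057)-O for p in q]);X=w@x;Y=w@y;k=X.argmax()
print('tip end x,y',X[k].round(4),Y[k].round(4))
sel=(X>.02)&(X<.048);Yl=Y[sel&(Y>np.median(Y[sel]))];Xl=X[sel&(Y>np.median(Y[sel]))]
print('inner +y edge slope',np.polyfit(Xl,Yl,1))
E
python3 -m inch '[[0.3,0.02,0,0],[0.2,0.02,0,0],[0,0,0,0],[0,0,0,0]]'; python3 m.py
```

```text
time_s: 10.32
tool_pos: [0.592, 0.0181, 0.0144]
ee_rot: [[-0.986, -0.169, 0.008], [-0.169, 0.986, -0.001], [-0.008, -0.002, -1.0]]
contact_force: [3.4, 3.5, 1.7]
opening: 0.243
grip_force: 3.2
tcp 0.0971 0.0547 0.0144 F -2.8844263654053206 3.9885238308169724 3.1682552956044674 10.325
bar wrist faces x [0.09987528 0.08661214] want centre 0.0933396741
blue 56 0.0947 -0.054
yel 34 0.0947 -0.1224
tip end x,y 0.1345 0.0104
inner +y edge slope [0.04731789 0.0468239 ]
```

```bash
python3 -m inch '[[0.2,0.01,0,0],[0.2,0.01,0,0],[0,0,0,0],[0,0,0,0]]'; python3 m.py
```

```text
time_s: 10.98
tool_pos: [0.5916, 0.0174, 0.0148]
ee_rot: [[-0.986, -0.168, 0.016], [-0.168, 0.986, -0.001], [-0.015, -0.004, -1.0]]
contact_force: [9.6, 3.9, -0.8]
opening: 0.243
grip_force: 3.5
tcp 0.0977 0.0542 0.0148 F -2.199747090056598 10.126948710260868 3.515610038302839 10.975
bar wrist faces x [0.10046496 0.08715029] want centre 0.0933396741
blue 53 0.0957 -0.0531
yel 34 0.0948 -0.1231
tip end x,y 0.1345 0.0102
inner +y edge slope [0.07425286 0.04583576]
```

```bash
python3 -c "
from h import *
c=shot('wrist','w5')
O=np.array([.52138,.10430,0]);x=np.array([.17241,-.98502,0]);y=np.array([.98502,.17241,0]);im=c['img'][:,:,::-1].copy()
for a,b in((-.01,45e-3),(.06,.045),(.1285,.012),(-.01,.052),(.0616,.052)):
  u,v=proj(c,O+a*x+b*y+[0,0,.057]);cv2.circle(im,(int(u),int(v)),3,(0,255,0),-1)
cv2.imwrite('pics/w5.png',im)"
```

```text
(no output)
```

View pics/w5.png

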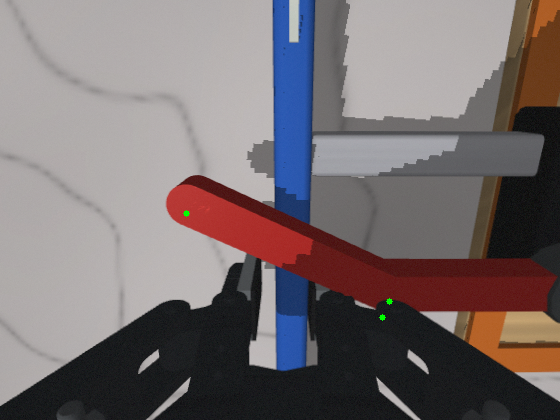

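The lever's inner half now lies along the easel's x, with its edge level at v≈258 from u 398 to 545. The hand has stopped against it at about 10 N. The bar is within about 0.3 mm of the pointer, so I'll hand in while holding.

```bash
python3 -c "
from h import *
print(sign_off())"
```

```text
the job is handed in; nothing more can be done
None
```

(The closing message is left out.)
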